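# Screw the wing cap onto the refill jar

## Robot

A 7-joint arm with a two-finger parallel gripper is mounted at the origin on the work surface. World frame = base frame: x ahead of the robot, y to its left, z up, the work surface at z = 0. Lengths are in m, angles in rad, forces in N, time in s.
With the tool pointing down it reaches from about 0.425 to 1.025 m from the base axis. Payload 9.4 kg.
Tool frame: the origin (TCP) lies on the front face of the gripper's body, between the roots of the fingers; the fingertips stand 73 mm ahead of it and the grasp point (between the pads) lies env.hold_point_z ahead of it (env.hold_point_z is the distance from the TCP to the grasp point, in m); z points along the fingers, y is the direction in which the jaws open and shut (so a half turn about z gives the same grasp; the last joint's range is limited). The gripper opens to 85 mm and grips with 20 to 120 N. Pads are 22 mm wide; open, the fingers measure 114 mm over their backs; the gripper's body (76 mm by 85 mm) begins 54 mm behind the grasp point. The pads swing forward as they close: fully open they stand 13 mm farther back than shut.
Start: joints at [-1.413, 0.599, -0.003, 1.599, 0.002, 0.943, -0.08], TCP at [0.169, 0.705, 0.304] pointing down, gripper open.
Joint ranges: [-2.57, 2.57], [-0.35, 1.97], [-1.29, 1.29], [0.11, 2.56], [-1.05, 4.19], [0.11, 1.86], [-2.63, 2.63]. Speed limits (rad/s): [2.22, 2.22, 3.01, 3.01, 3.14, 3.14, 3.14].

## Interface

Orientations are given as [roll, pitch, yaw] about the fixed x, y, z axes, in that order (R = Rz(yaw) Ry(pitch) Rx(roll)).
In Python, from bench import sensors, imaging, job, look_for, env gives the robot as it stands. The module is installed in compiled form; this text tells all that it offers.
- The arm moves only by the tool drive_tool, never from a script. Its argument "steps" is text: rows parted by semicolons, each of 7 numbers parted by spaces: the turn, a rotation vector about the tool's x, y, z in units of 8 degrees (1.0 is 8 degrees), then the shift along the tool's x, y, z in units of 40 mm (1.0 is 40 mm), then the opening, from 0 (shut) to 1 (fully open). In form: ax ay az x y z claw; .... A call has 1 to 10 rows; each row shifts and turns the pose as measured when the row begins, along the tool's axes as they then stand; what a row does not reach is not made up. A row lasts 1/8 s, in which the tool goes at most 62.5 mm and 10.7 degrees, less where a joint would pass 70% of its speed; a pose out of reach is approached as far as the arm can. A call is refused whole if a number of a shift passes 1 or a number of a turn 1, either way. A call with a gripper value outside its range is refused whole. The fingers move at their own pace and stop on an object; "squeeze" is the grip in N (left out, the last holds). Time passes only in rows, so rows that do not move let the fingers close. It gives the time, the measured TCP pose, the force and the opening at its end, in the units of the state.
- sensors.sense(): the state, without advancing time (a new reading comes with each control period).
- imaging.camera(name): name is "scene" or "top" or "wrist"; returns a dict with "pixels" (400x640x3 uint8, red, green, blue), "range_z" (400x640 float32, m along the optical axis (not along the pixel's ray), 0 where there is no reading), "fx", "fy", "cx", "cy" (pixels), "k1" (the pictures are not rectified: a ray, as slopes to the right and down, at radius r is drawn at 1 + k1 r^2 times it, then the intrinsics apply), "camera_from_world" (4x4, takes a point from world to camera coordinates). Camera axes: x right, y down, z forward; pixel columns grow to the right and rows downward; lengths in m; the calibration is good to about 2 mm. A picture is of the moment at which its call begins.
- job.close_job(): hands the job in, once; it reports no verdict.
Trained networks look in the newest picture that a camera, given by its name, has taken for a name from the list of things; names that differ only in an ending like _2 or _b are one class to them, and where a whole thing is asked for, a point or a joint stands for the part that bears it (a point fixed in the world has none). Each returns a list of dicts, best first, with "score" (0 to 1); they miss things now and then, are a little off and sometimes report something else, mostly with a low value. They report only what shows in the picture. A call takes as long as a camera call. They do not tell look-alikes from the thing itself.
- look_for(camera, name): "box" ([left, top, right, bottom] in pixels, round what is visible of it).
The state is a dict: "time": time; "joints": joint angles; "joint_vel": joint speeds; "joint_efforts": joint torques, N m; "tcp_pos": TCP position; "tool_rot": TCP orientation; "contact_force": force on the tool from outside, world axes, zero at the start; "ft_torque": the same for the moment, N m; "width": opening from 0.0 (shut) to 1.0 (fully open).
Only numpy, scipy, OpenCV 4.12 (cv2) and the standard library are available. Lean on these libraries where they do the work, as an engineer would, in place of code of your own. Each camera call takes 0.05 s, during which the arm holds its last target. There are 200 camera calls.

## Task

Close the refill jar: set the pink wing cap upright on its neck, ease it backward (anticlockwise) until the thread starts drop in, then turn it forward (clockwise) until it is fully home and let go. Do not force the cap against the jar at any moment, and leave the other goods where they stand.

Things in the scene. Friction and masses are not known exactly. Their poses are not given: they have to be found in the camera images.
- cap: Pink wing cap, loose, 0.11 to 0.18 kg, mouth down on a 5 mm cork mat. Round, 66 mm across, 26 mm tall, flat top; on it a wing 52 mm long, 14 mm thick, from 26 to 52 mm above the underside, along the cap's x. Origin: centre of the underside, z up. In its 60 mm bore three lugs 120 degrees apart, 9 mm wide, 4 mm thick, lowest edge 2 mm above the underside, leave 51 mm free across.
- jar: Amber glass refill jar 104 mm across on a round wooden foot 140 mm across, fixed. Origin: centre of the foot's underside, z up. A white neck with three-start right-hand thread stands on its shoulder, 113 mm up. The thread starts face any way: not measured, independent of the jar's yaw.
- mouth (a point): Centre of the neck's plain round rim, 141 mm above the jar's origin. The rim is 48 mm across, narrowing to 43 mm at its top edge; the cap's lugs pass over it with 1.5 mm to spare on each side.
- flat (a point): On the neck's axis, 135 mm above the jar's origin: flat top of the thread, 57 mm across, with three gaps 28 degrees wide (thread starts). Just anticlockwise of each gap (seen from above) a black tooth 3 mm high stops lugs that turn clockwise on the flat; turning anticlockwise brings them to the gaps. Cap's origin above the jar's: lugs on the flat 133 mm, on the teeth 136 mm.
- home (a point): On the neck's axis, 119 mm above the jar's origin: where the cap's origin ends, fully home. Dropped in the gaps it is 6 mm higher (125 mm) and a stop ends anticlockwise turning; from there about 80 degrees clockwise to a hard stop. Held loosely the cap turns easily and sinks by its own weight; lugs have 1.5 mm play up and down.
- cream: Bystander: small white cream jar with a metal lid, 44 mm across, 45 mm tall, loose. Origin: centre of its underside.
- dropper: Bystander: amber bottle with a black cap, 38 mm across, 100 mm tall, loose. Origin: centre of its underside.
- soap: Bystander: bar of olive-coloured soap, 50 x 75 x 28 mm, lying flat, loose. Origin: centre of its underside.
Things that resemble listed ones, but are neither listed nor needed, are in the scene too. What is meant by the cap is not black, and is the larger of those in its own colour.

How it is judged:
On the way, in this order (a step that is already met when the one before it is completed fails the run):
1. the cap sits level and centred on the neck with its lugs dropped into the thread starts (horizontal distance between cap and mouth below 0.004 m and z of cap in the frame of jar between 0.1225 and 0.128 m and angle between cap's own z axis and vertical below 0.1 rad), for 0.1 s.
2. the cap is run on until it is home (horizontal distance between cap and mouth below 0.004 m and z of cap in the frame of jar below 0.1203 m and angle between cap's own z axis and vertical below 0.08 rad), for 0.2 s.
At the end, for the whole second after the job is handed in: The cap is screwed fully home on the jar: its origin less than 120.3 mm above the jar's (home is 119), within 4 mm of the neck's axis, tilted less than 0.08 rad and at rest (all of step 2 and linear speed of cap below 0.02 m/s); the robot touches nothing.
It fails at once if the cap is pressed or twisted against the jar with more than 60 N (contact force between cap and jar above 60 N).
It fails at once if the cream jar, the dropper bottle or the soap is moved by more than 15 mm (distance of any of cream, dropper, soap from where it was at the start of the episode above 0.015 m).
It also fails if it takes over 72 s, if anything falls off the work surface, if the arm or the gripper's body presses on something with over 40 N, if the wrist force passes 120 N, or if a joint passes its speed limit or range.

## Working session

There is one attempt and no reset: what is moved stays moved. The work goes in short steps, Python scripts to look and compute and a tool call to move; the robot and the scene stay as the last step left them, time stands still between calls to the robot, and variables do not carry over. Pictures are saved under pics/ and viewed, about 8 in all and at most 12, crops included, and the job is handed in when it is done.

Besides the shell and the picture viewer there is one more tool, called as name(argument=value, ...) on one line, values as JSON. drive_tool: Moves the arm, as the interface text tells. Its arguments: {"type":"object","properties":{"steps":{"type":"string"},"squeeze":{"type":"number"}},"required":["steps"]}

```bash
mkdir -p pics; cat > h.py <<'E'
import numpy as np, cv2
from bench import sensors, imaging, job, look_for, env
def cloud(c):
    h,w=c["range_z"].shape
    u,v=np.meshgrid(np.arange(w),np.arange(h))
    K=np.array([[c["fx"],0,c["cx"]],[0,c["fy"],c["cy"]],[0,0,1.]])
    p=cv2.undistortPoints(np.stack([u,v],-1).reshape(-1,1,2).astype(np.float64),K,np.array([c["k1"],0,0,0.])).reshape(h,w,2)
    z=c["range_z"].astype(float)
    P=np.dstack([p*z[...,None],z]); M=np.linalg.inv(c["camera_from_world"])
    W=P@M[:3,:3].T+M[:3,3]; W[z==0]=np.nan
    return W
def save(n,im): cv2.imwrite("pics/"+n+".png",im[...,::-1])
E
python3 - <<'E'
from h import *
ims=[]
for n in("scene","top"):
    c=imaging.camera(n); np.savez(n+".npz",**c); ims.append(c["pixels"])
    W=cloud(c)
    for t in("cap","jar","cream","dropper","soap"):
        for d in look_for(n,t)[:4]:
            b=np.array(d["box"]).astype(int); u,v=(b[0]+b[2])//2,(b[1]+b[3])//2
            print(n,t,round(d["score"],2),b,np.round(W[v,u],3))
save("a",ims[0]);save("b",ims[1])
print(sensors.sense(),env.hold_point_z)
E
```

```text
scene cap 0.86 [197 241 226 276] [ 0.454 -0.264  0.04 ]
scene cap 0.69 [250 223 270 249] [ 0.485 -0.148  0.024]
scene cap 0.6 [162 209 194 237] [ 0.316 -0.243  0.028]
scene jar 0.65 [374 113 426 177] [0.596 0.243 0.091]
scene cream 0.79 [330 212 351 237] [ 0.614 -0.023  0.049]
scene dropper 0.7 [322 281 341 320] [ 0.723 -0.196  0.071]
scene soap 0.6 [407 210 436 242] [0.752 0.1   0.033]
scene soap 0.47 [372 112 428 176] [0.595 0.243 0.094]
scene soap 0.34 [329 211 351 239] [ 0.615 -0.024  0.048]
top cap 0.96 [396 266 417 290] [ 0.316 -0.234  0.053]
top cap 0.87 [398 220 424 242] [ 0.452 -0.251  0.058]
top cap 0.59 [367 214 382 232] [ 0.476 -0.147  0.037]
top cap 0.43 [206 167 249 211] [0.574 0.266 0.133]
top jar 0.97 [203 171 250 214] [0.565 0.268 0.135]
top cream 0.6 [318 173 333 189] [ 0.601 -0.004  0.047]
top dropper 0.7 [376 134 392 148] [ 0.712 -0.176  0.072]
top dropper 0.19 [399 224 423 240] [ 0.449 -0.25   0.061]
top soap 0.83 [269 122 295 147] [0.746 0.122 0.031]
{'time': 0.6, 'joints': array([-1.41273598,  0.59927238, -0.00249034,  1.59940307,  0.00181014,
        0.9429266 , -0.07982885]), 'joint_vel': array([-2.46217862e-05,  9.95245940e-04, -9.53320214e-04,  7.83416111e-04,
       -5.64519430e-05, -5.68987105e-05, -2.99383928e-04]), 'joint_efforts': array([-1.18971151e-03, -7.75798917e+01,  1.56299852e+00, -2.58285427e+01,
        1.24899612e-02,  2.20699243e-03, -1.99310614e-05]), 'tcp_pos': array([0.16865193, 0.7051018 , 0.30389374]), 'tool_rot': array([-3.14159024e+00,  6.06389982e-05,  2.90682318e+00]), 'contact_force': array([ 0.03406243,  0.22966008, -0.029963  ]), 'ft_torque': array([ 0.01009334, -0.00913587,  0.03145566]), 'width': 0.9949282207140182} 0.0539
```

```bash
python3 - <<'E'
from h import *
a=np.load("scene.npz")["pixels"][90:340,140:460]; b=np.load("top.npz")["pixels"][110:300,190:440]
save("c",cv2.resize(a,(760,594),interpolation=2)); save("d",cv2.resize(b,(780,593),interpolation=2))
E
```

```text
(no output)
```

View pics/c.png

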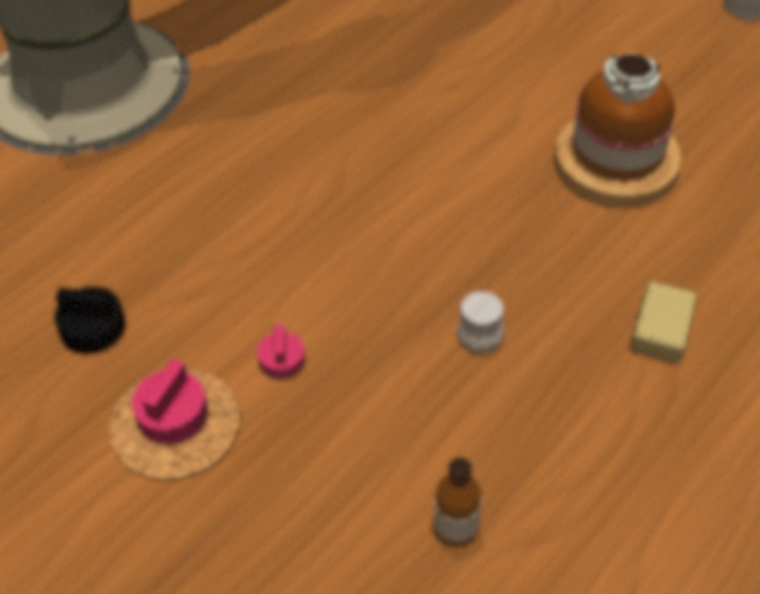

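View pics/d.png

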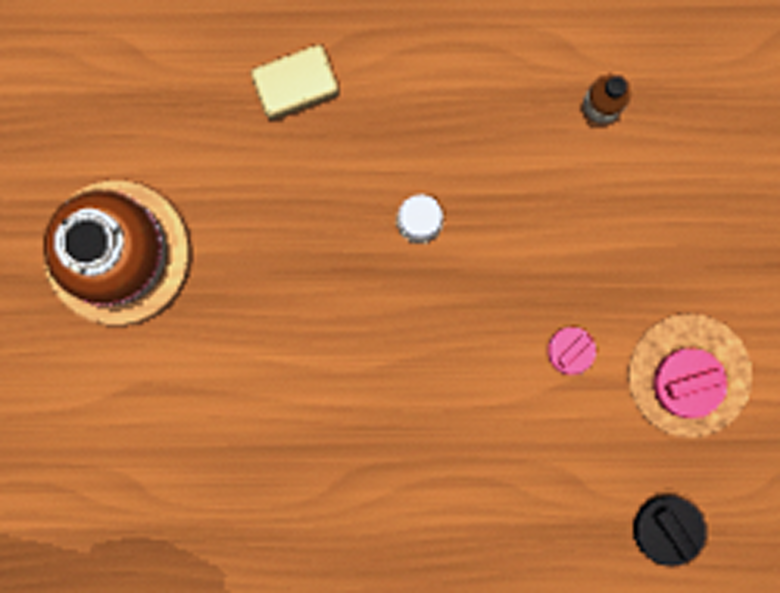

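The scene view shows the large pink cap on the cork mat (crop c ≈170,400), a small pink look-alike (280,350), a black one (90,318), and the jar at top right (630,120). In the top view the jar neck is at ≈(88,242), the cap at ≈(692,383), and the wing lies nearly along the image x.

```bash
python3 - <<'E'
from h import *
for n in("scene","top"):
    c=dict(np.load(n+".npz")); W=cloud(c); hsv=cv2.cvtColor(c["pixels"],cv2.COLOR_RGB2HSV).astype(int)
    pink=(hsv[...,0]>155)&(hsv[...,1]>100)
    near=np.hypot(W[...,0]-.452,W[...,1]+.255)<.05
    m=near&pink&(W[...,2]>.02)
    P=W[m]; print(n,"z hist",np.histogram(P[:,2],bins=np.arange(.0,.08,.005)))
    t=P[(P[:,2]>.024)&(P[:,2]<.042)]; e,r=cv2.minEnclosingCircle(t[:,:2].astype(np.float32)); print("disc",e,r)
    w=P[P[:,2]>.049]; mu=w[:,:2].mean(0); ev,E=np.linalg.eigh(np.cov(w[:,:2].T)); print("wing",mu,np.ptp((w[:,:2]-mu)@E,axis=0),np.degrees(np.arctan2(E[1,1],E[0,1])))
    e,r=cv2.minEnclosingCircle(w[:,:2].astype(np.float32)); print(e,r)
    j=np.hypot(W[...,0]-.575,W[...,1]-.265)<.09
    f=W[j&(W[...,2]<.03)&(W[...,2]>.008)]; print("foot",cv2.minEnclosingCircle(f[:,:2].astype(np.float32)),f[:,2].mean())
    r=W[j&(W[...,2]>.128)]; print("rim",cv2.minEnclosingCircle(r[:,:2].astype(np.float32)),r[:,2].max(),len(r))
c=dict(np.load("top.npz"));print(np.linalg.inv(c["camera_from_world"]).round(3))
E
```

```text
scene z hist (array([  0,   0,   0,   0,  32,  81, 327,  37,  25,  30,  33, 131,   4,
         0,   0]), array([0.   , 0.005, 0.01 , 0.015, 0.02 , 0.025, 0.03 , 0.035, 0.04 ,
       0.045, 0.05 , 0.055, 0.06 , 0.065, 0.07 , 0.075]))
disc (0.4473406672477722, -0.26173245906829834) 0.03385515883564949
wing [ 0.44952785 -0.26428992] [0.01580433 0.05208394] 105.56921303902362
(0.4476269483566284, -0.2620479464530945) 0.026487117633223534
foot ((0.5791662931442261, 0.28449004888534546), 0.07042858749628067) 0.0202451106812151
rim ((0.5795781016349792, 0.28518733382225037), 0.03021433763206005) 0.1457282130741696 307
top z hist (array([  0,   0,   0,   0,   9, 106, 169,  16,   3,   3,  22,  61,   7,
         0,   0]), array([0.   , 0.005, 0.01 , 0.015, 0.02 , 0.025, 0.03 , 0.035, 0.04 ,
       0.045, 0.05 , 0.055, 0.06 , 0.065, 0.07 , 0.075]))
disc (0.44707027077674866, -0.2574152946472168) 0.03319646045565605
wing [ 0.44796702 -0.25802701] [0.01411144 0.05075479] 105.97501057200404
(0.4484606385231018, -0.25742635130882263) 0.025690818205475807
foot ((0.5785772800445557, 0.27094581723213196), 0.0843869224190712) 0.02196244232259882
rim ((0.579545259475708, 0.2897670269012451), 0.02884819358587265) 0.1478763465332864 341
[[-1.300e-02 -9.990e-01  4.600e-02  4.680e-01]
 [-1.000e+00  1.300e-02  1.000e-03  1.600e-02]
 [-1.000e-03 -4.600e-02 -9.990e-01  1.312e+00]
 [ 0.000e+00  0.000e+00  0.000e+00  1.000e+00]]
```

drive_tool(steps="0 0 0 -1 -0.63 0 1;0 0 0 -1 -0.63 0 1;0 0 0 -1 -0.63 0 1;0 0 0 -1 -0.63 0 1;0 0 0 -1 -0.63 0 1;0 0 0 -1 -0.63 0 1;0 0 0 -1 -0.63 0 1;0 0 0 -1 -0.63 0 1;0 0 0 -1 -0.63 0 1;0 0 0 0 0 0 1")

```text
time: 1.85
tcp_pos: [0.4752, 0.3926, 0.3039]
tool_rot: [3.138, 0.001, 2.908]
contact_force: [0.1, 1.4, 0.6]
width: 1.004
```

```bash
cat >> h.py <<'E'
def proj(c,p):
    M=c["camera_from_world"]; K=np.array([[c["fx"],0,c["cx"]],[0,c["fy"],c["cy"]],[0,0,1.]])
    return cv2.projectPoints(np.array(p,float).reshape(-1,1,3),cv2.Rodrigues(M[:3,:3])[0],M[:3,3],K,np.array([c["k1"],0,0,0.]))[0].reshape(-1,2)
def go(target,yaw=None):
    "shift in tool units and az units left to a TCP target (tool down)"
    s=sensors.sense(); R=cv2.Rodrigues(np.zeros(3))[0]
    from scipy.spatial.transform import Rotation as Ro
    R=Ro.from_euler("xyz",s["tool_rot"]).as_matrix()
    d=R.T@(np.array(target)-s["tcp_pos"])/.04
    print("t",s["time"],"tcp",s["tcp_pos"].round(4),"rpy deg",np.degrees(s["tool_rot"]).round(2),"F",s["contact_force"].round(2),"T",s["ft_torque"].round(2),"w",round(s["width"],3),"q7",s["joints"][6].round(2))
    print("shift units",d.round(3))
    if yaw is not None:
        Rt=Ro.from_euler("xyz",[np.pi,0,np.radians(yaw)]).as_matrix()
        print("turn units",(np.degrees(Ro.from_matrix(R.T@Rt).as_rotvec())/8).round(2))
E
python3 - <<'E'
from h import *
go([.579,.287,.3])
c=imaging.camera("wrist"); M=np.linalg.inv(c["camera_from_world"]); print(M.round(3)); print(proj(c,[[.579,.287,.141],[.579,.287,.0]]))
save("w1",c["pixels"])
E
```

```text
t 1.85 tcp [0.4752 0.3926 0.3039] rpy deg [1.7981e+02 7.0000e-02 1.6664e+02] F [0.07 1.35 0.56] T [0.03 0.03 0.03] w 1.004 q7 0.56
shift units [-3.134 -1.968  0.096]
[[ 0.232  0.934  0.273  0.407]
 [ 0.973 -0.223 -0.062  0.407]
 [ 0.004  0.28  -0.96   0.373]
 [ 0.     0.     0.     1.   ]]
[[236.5498969  334.53990942]
 [263.77938916 262.8693589 ]]
```

drive_tool(steps="0 0 0 0 -1 0 1;0 0 0 0 -0.95 0 1;0 0 0 0.3 0 -0.5 1;0 0 0 0 0 0 1")

```text
time: 2.4
tcp_pos: [0.4397, 0.3241, 0.3237]
tool_rot: [3.135, -0.002, 2.919]
contact_force: [-0.2, -0.2, -0.0]
width: 1.0
```

```bash
python3 - <<'E'
from h import *
go([.579,.287,.3])
c=imaging.camera("wrist"); W=cloud(c); np.savez("wr1.npz",**c)
print(proj(c,[[.579,.287,.141],[.579,.287,.0]]))
j=np.hypot(W[...,0]-.579,W[...,1]-.287)<.1
f=W[j&(W[...,2]<.03)&(W[...,2]>.01)]; print("foot",len(f),cv2.minEnclosingCircle(f[:,:2].astype(np.float32)))
r=W[j&(W[...,2]>.131)]; print("rim",cv2.minEnclosingCircle(r[:,:2].astype(np.float32)),len(r),np.percentile(r[:,2],[5,50,95,100]))
r=W[j&(W[...,2]>.139)]; print("top",cv2.minEnclosingCircle(r[:,:2].astype(np.float32)),len(r))
save("w1",c["pixels"])
E
```

```text
t 2.4 tcp [0.4397 0.3241 0.3237] rpy deg [ 1.7964e+02 -1.1000e-01  1.6723e+02] F [-0.19 -0.17 -0.01] T [-0.05  0.01 -0.02] w 1.0 q7 0.61
shift units [-3.602 -0.139  0.585]
[[314.91998931 336.63206024]
 [315.95675294 268.57856291]]
foot 2279 ((0.5787084698677063, 0.2886776626110077), 0.06966815888881683)
rim ((0.5787050127983093, 0.2887425124645233), 0.028789397329092026) 1621 [0.13325536 0.13973063 0.14129478 0.14215337]
top ((0.5771777033805847, 0.28874459862709045), 0.02293809875845909) 981
```

View pics/w1.png

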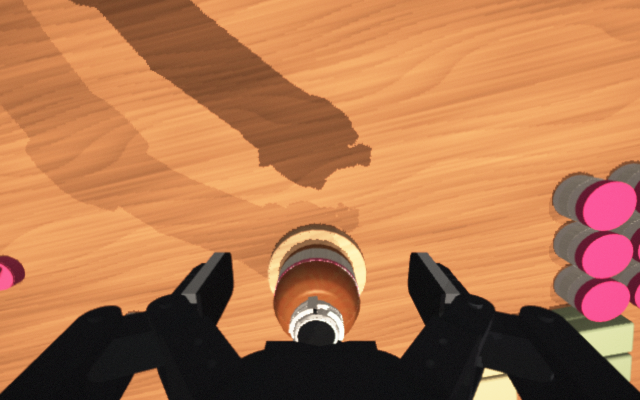

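The wrist view shows the jar neck at ≈(317,335) and a crate of pink-topped bottles on the right, off my path. The foot and rim circles agree on an axis at (0.5786, 0.2887), with a foot radius of 69.7 mm and a rim z of 0.1415. Next I go to the cap.

drive_tool(steps="0 0 0 -0.5 -1 0 1;0 0 0 -0.5 -1 0 1;0 0 0 -0.5 -1 0 1;0 0 0 -0.5 -1 0 1;0 0 0 -0.5 -1 0 1;0 0 0 -0.3 -1 0 1;0 0 0 0 -1 0 1;0 0 0 0.2 -1 0 1;0 0 0 0.3 -1 0 1;0 0 0 0.3 -1 0 1")

```text
time: 3.7
tcp_pos: [0.4365, -0.0862, 0.3135]
tool_rot: [3.136, -0.005, 2.939]
contact_force: [0.4, -0.4, -0.3]
width: 1.0
```

```bash
python3 - <<'E'
from h import *
go([.461,-.308,.27],105.8)
E
```

```text
t 3.7 tcp [ 0.4365 -0.0862  0.3135] rpy deg [179.7   -0.29 168.37] F [ 0.36 -0.42 -0.31] T [-0.04 -0.01 -0.01] w 1.0 q7 1.48
shift units [-1.724 -5.312  1.05 ]
turn units [ 0.01 -0.05  7.82]
```

drive_tool(steps="0 0 0 -0.3 -1 0 1;0 0 0 -0.3 -1 0 1;0 0 0 -0.3 -1 0 1;0 0 0 -0.3 -1 0.3 1;0 0 0 -0.3 -1 0.4 1;0 0 0 -0.2 -0.3 0.3 1;0 0 1 0 0 0 1;0 0 1 0 0 0 1;0 0 1 0 0 0 1;0 0 1 0 0 0 1")

```text
time: 4.95
tcp_pos: [0.4655, -0.3106, 0.2632]
tool_rot: [3.141, -0.013, 2.373]
contact_force: [-0.4, -0.6, 0.5]
width: 1.001
```

drive_tool(steps="0 0 1 0 0 0 1;0 0 1 0 0 0 1;0 0 1 0 0 0 1;0 0 1 0 0 0 1;0 0 0 0 0 0 1")

```text
time: 5.58
tcp_pos: [0.4695, -0.304, 0.2595]
tool_rot: [-3.132, -0.014, 1.807]
contact_force: [-0.1, 0.2, 0.3]
width: 1.0
```

```bash
python3 - <<'E'
from h import *
go([.461,-.308,.27],105.8)
c=imaging.camera("wrist");W=cloud(c);np.savez("wr2.npz",**c); save("w2",c["pixels"])
hsv=cv2.cvtColor(c["pixels"],cv2.COLOR_RGB2HSV).astype(int)
m=(hsv[...,0]>155)&(hsv[...,1]>100)&(np.hypot(W[...,0]-.4475,W[...,1]+.26)<.05)
P=W[m]; t=P[(P[:,2]>.026)&(P[:,2]<.036)]; print("disc",cv2.minEnclosingCircle(t[:,:2].astype(np.float32)),np.median(t[:,2]),len(t))
w=P[P[:,2]>.051]; mu=w[:,:2].mean(0); ev,E=np.linalg.eigh(np.cov(w[:,:2].T)); print("wing",mu,np.ptp((w[:,:2]-mu)@E,axis=0),np.degrees(np.arctan2(E[1,1],E[0,1])),np.median(w[:,2]))
print(cv2.minAreaRect(w[:,:2].astype(np.float32)))
print(proj(c,[.4475,-.26,.03]))
E
```

```text
t 5.575 tcp [ 0.4695 -0.304   0.2595] rpy deg [-179.43   -0.81  103.53] F [-0.07  0.18  0.33] T [-0.    0.03  0.03] w 1.0 q7 1.07
shift units [-0.044 -0.232 -0.262]
turn units [-0.07 -0.1  -0.28]
disc ((0.4472697079181671, -0.2601432204246521), 0.03305892273783684) 0.03001236448247191 2474
wing [ 0.44759074 -0.25972837] [0.01400345 0.05129673] 106.02804417784728 0.05586205353795509
((0.44764649868011475, -0.26030465960502625), (0.013988135382533073, 0.051300112158060074), 16.093788146972656)
[[310.86114516 143.13092707]]
```

drive_tool(steps="-0.07 -0.1 -0.3 0 0 0 1;0 0 0 0.6 -0.3 0.3 1;0 0 0 0.6 -0.3 0.5 1;0 0 0 0 0 1 1;0 0 0 0 0 0 1")

```text
time: 6.25
tcp_pos: [0.433, -0.263, 0.1865]
tool_rot: [3.137, 0.003, 1.873]
contact_force: [-0.1, -0.2, 0.7]
width: 0.995
```

```bash
python3 - <<'E'
from h import *
go([.4474,-.2601,.115],106)
E
```

```text
t 6.25 tcp [ 0.433  -0.263   0.1865] rpy deg [179.74   0.2  107.29] F [-0.11 -0.19  0.73] T [0.07 0.02 0.02] w 0.995 q7 1.17
shift units [-0.031  0.357  1.79 ]
turn units [0.03 0.02 0.16]
```

drive_tool(steps="0 0 0.15 -0.03 0.35 0 1;0 0 0 0 0 0.8 1;0 0 0 0 0 0.7 0.5;0 0 0 0 0 0 0.4;0 0 0 0 0 0 0.4")

```text
time: 6.88
tcp_pos: [0.4552, -0.2619, 0.1317]
tool_rot: [3.127, 0.011, 1.853]
contact_force: [-0.3, 0.5, -0.5]
width: 0.402
```

```bash
python3 - <<'E'
from h import *
go([.4474,-.2601,.111],106)
E
```

```text
t 6.875 tcp [ 0.4552 -0.2619  0.1317] rpy deg [179.16   0.62 106.18] F [-0.29  0.47 -0.51] T [ 0.02  0.06 -0.01] w 0.402 q7 1.19
shift units [ 0.102 -0.182  0.513]
turn units [0.11 0.08 0.02]
```

drive_tool(steps="0.11 0.08 0 0.1 -0.18 0 0.4;0 0 0 0 0 0 0.4;0 0 0 0 0 0.25 0.4;0 0 0 0 0 0 0.4")

```text
time: 7.38
tcp_pos: [0.4478, -0.2601, 0.1237]
tool_rot: [3.14, 0.001, 1.854]
contact_force: [0.1, -0.2, -0.3]
width: 0.396
```

```bash
python3 - <<'E'
from h import *
go([.4474,-.2601,.109],106)
c=imaging.camera("wrist"); save("w3",c["pixels"])
E
```

```text
t 7.375 tcp [ 0.4478 -0.2601  0.1237] rpy deg [1.7992e+02 9.0000e-02 1.0623e+02] F [ 0.09 -0.19 -0.27] T [-0.   -0.    0.01] w 0.396 q7 1.19
shift units [ 0.002 -0.011  0.368]
turn units [0.01 0.01 0.03]
```

View pics/w3.png

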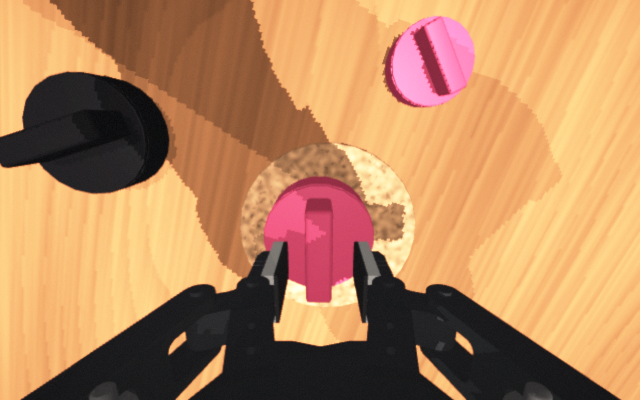

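The jaws straddle the wing (≈318,250) evenly, so I descend and grip.

drive_tool(steps="0 0 0 0 0 0.3 0.4;0 0 0 0 0 0.1 0.4;0 0 0 0 0 0 0.1;0 0 0 0 0 0 0;0 0 0 0 0 0 0;0 0 0 0 0 0 0", squeeze=35)

```text
time: 8.18
tcp_pos: [0.4478, -0.2603, 0.1066]
tool_rot: [3.14, 0.001, 1.853]
contact_force: [0.2, 0.4, -1.5]
width: 0.155
```

```bash
python3 - <<'E'
from h import *
go([.4474,-.2601,.106],106)
E
```

```text
t 8.175 tcp [ 0.4478 -0.2603  0.1066] rpy deg [1.7993e+02 7.0000e-02 1.0620e+02] F [ 0.19  0.43 -1.55] T [ 0.01  0.02 -0.06] w 0.155 q7 1.21
shift units [ 0.008 -0.008  0.014]
turn units [0.01 0.01 0.02]
```

drive_tool(steps="0 0 0 0 0 -0.5 0;0 0 0 0 0 -1 0;0 0 0 0 0 -1 0;0 0 0 0 0 -1 0;0 0 0 0 0 -1 0;0 0 0 0.5 0.3 -0.5 0;0 0 0 0.9 0.5 0 0;0 0 0 0.9 0.5 0 0;0 0 0 0.9 0.5 0 0;0 0 0 0 0 0 0")

```text
time: 9.43
tcp_pos: [0.4807, -0.1128, 0.3131]
tool_rot: [3.14, -0.001, 1.852]
contact_force: [-0.7, -0.0, -1.8]
width: 0.157
```

```bash
python3 - <<'E'
from h import *
go([.5786,.2887,.3],106)
c=imaging.camera("scene");W=cloud(c);hsv=cv2.cvtColor(c["pixels"],cv2.COLOR_RGB2HSV).astype(int)
p=sensors.sense()["tcp_pos"]
m=(hsv[...,0]>155)&(hsv[...,1]>100)&(np.hypot(W[...,0]-p[0],W[...,1]-p[1])<.06)
P=W[m]; print(len(P),np.percentile(P[:,2],[1,50,99])-p[2],P.mean(0)-p)
E
```

```text
t 9.425 tcp [ 0.4807 -0.1128  0.3131] rpy deg [ 1.799e+02 -4.000e-02  1.061e+02] F [-0.67 -0.01 -1.79] T [-0.02 -0.    0.03] w 0.157 q7 0.7
shift units [8.965 5.136 0.345]
turn units [ 0.01 -0.01  0.01]
974 [-0.30606014 -0.07950063 -0.0478025 ] [ 0.00970971 -0.02022824 -0.14167132]
```

drive_tool(steps="0 0 0 0.9 0.52 0 0;0 0 0 0.9 0.52 0 0;0 0 0 0.9 0.52 0 0;0 0 0 0.9 0.52 0 0;0 0 0 0.9 0.52 0 0;0 0 0 0.9 0.52 0 0;0 0 0 0.9 0.52 0 0;0 0 0 0.9 0.52 0 0;0 0 0 0.9 0.52 0 0;0 0 0 0 0 0 0")

```text
time: 10.72
tcp_pos: [0.5784, 0.2432, 0.3128]
tool_rot: [3.14, 0.006, 1.829]
contact_force: [0.4, -1.3, -1.8]
width: 0.157
```

```bash
python3 - <<'E'
from h import *
go([.5786,.2887,.3],106)
E
```

```text
t 10.725 tcp [0.5784 0.2432 0.3128] rpy deg [179.89   0.33 104.78] F [ 0.38 -1.33 -1.83] T [-0.04  0.03 -0.03] w 0.157 q7 0.08
shift units [1.1   0.294 0.315]
turn units [ 0.01  0.04 -0.15]
```

drive_tool(steps="0 0.04 -0.15 0.95 0.28 0 0;0 0 0 0.15 0 0 0;0 0 0 0 0 0.5 0;0 0 0 0 0 0.5 0;0 0 0 0 0 0 0")

```text
time: 11.35
tcp_pos: [0.5802, 0.2787, 0.2719]
tool_rot: [3.141, 0.005, 1.839]
contact_force: [-0.2, -0.6, -1.3]
width: 0.16
```

```bash
python3 - <<'E'
from h import *
go([.5786,.2887,.250],106)
c=imaging.camera("wrist"); np.savez("wr3.npz",**c); s=imaging.camera("scene")
a=c["pixels"][100:400,100:540]; b=s["pixels"][80:200,330:470]
save("w4",np.hstack([cv2.resize(a,(440,300)),cv2.resize(b,(350,300),interpolation=2)]))
E
```

```text
t 11.35 tcp [0.5802 0.2787 0.2719] rpy deg [179.96   0.29 105.38] F [-0.16 -0.57 -1.35] T [0.01 0.02 0.07] w 0.16 q7 0.07
shift units [0.255 0.027 0.546]
turn units [ 0.01  0.04 -0.08]
```

View pics/w4.png

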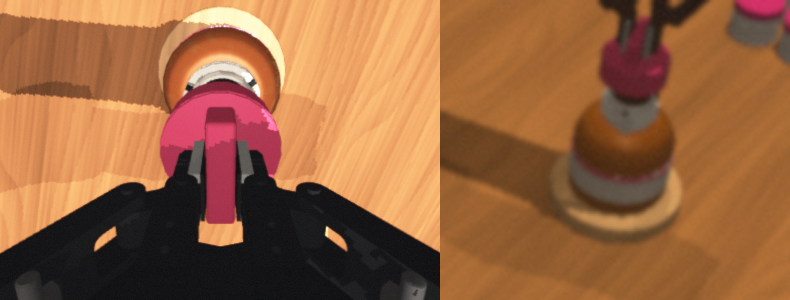

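The cap is held upright over the neck (left pane ≈220,150; right pane ≈635,70). I measure the cap disc and the jar foot in the same frame so that calibration errors cancel.

```bash
cat >> h.py <<'E'
def capfoot(c):
    W=cloud(c);hsv=cv2.cvtColor(c["pixels"],cv2.COLOR_RGB2HSV).astype(int); p=sensors.sense()["tcp_pos"]
    pk=(hsv[...,0]>155)&(hsv[...,1]>100)&(np.hypot(W[...,0]-p[0],W[...,1]-p[1])<.06)
    P=W[pk]; rel=P[:,2]-p[2]; t=P[(rel>-.080)&(rel<-.072)]
    print("disc",len(t),cv2.minEnclosingCircle(t[:,:2].astype(np.float32)),np.median(t[:,2]))
    w=P[rel>-.054]; print("wing",len(w),cv2.minAreaRect(w[:,:2].astype(np.float32)),np.median(w[:,2]))
    j=np.hypot(W[...,0]-.579,W[...,1]-.288)<.085
    f=W[j&(W[...,2]<.027)&(W[...,2]>.012)]
    from scipy.optimize import least_squares
    e=f[np.hypot(f[:,0]-.579,f[:,1]-.288)>.06]
    # outer edge: max radius in angular bins
    a=np.degrees(np.arctan2(e[:,1]-.288,e[:,0]-.579))//6; r=np.hypot(e[:,0]-.579,e[:,1]-.288)
    E=np.array([e[a==k][r[a==k].argmax()] for k in np.unique(a) if (a==k).sum()>5])
    s=least_squares(lambda q:np.hypot(E[:,0]-q[0],E[:,1]-q[1])-.07,[.579,.288],loss="soft_l1",f_scale=.001)
    print("foot",len(E),s.x,np.abs(s.fun).mean(),np.median(f[:,2]))
E
python3 - <<'E'
from h import *
capfoot(dict(np.load("wr3.npz"))); capfoot(dict(np.load("wr1.npz")))
E
```

```text
disc 4766 ((0.5805364847183228, 0.2788918614387512), 0.03291129693388939) 0.1952169672194948
wing 3066 ((0.5806296467781067, 0.2789528965950012), (0.042447302490472794, 0.045130129903554916), 57.05094528198242) 0.22119789774760798
foot 36 [0.57980599 0.2873135 ] 0.0004005222795449763 0.02091294787794823
disc 0 ((0.0, 0.0), 0.0) nan
wing 0 ((0.0, 0.0), (0.0, 0.0), 0.0) nan
foot 38 [0.5795961 0.2883589] 0.00045399995962709514 0.020895295043921014
  return _methods._mean(a, axis=axis, dtype=dtype,
  ret = ret.dtype.type(ret / rcount)
```

drive_tool(steps="0 0.04 -0.08 0.24 0.02 0.3 0;0 0 0 0 0 0.2 0;0 0 0 0 0 0 0")

```text
time: 11.82
tcp_pos: [0.5798, 0.289, 0.2536]
tool_rot: [3.136, -0.002, 1.851]
contact_force: [-0.4, 0.0, -1.5]
width: 0.156
```

```bash
python3 - <<'E'
from h import *
go([.579,.2878,.2366],106)
E
```

```text
t 11.825 tcp [0.5798 0.289  0.2536] rpy deg [ 1.7968e+02 -1.4000e-01  1.0605e+02] F [-0.36  0.01 -1.53] T [ 0.02 -0.01  0.03] w 0.156 q7 0.08
shift units [-0.025 -0.03   0.426]
turn units [ 0.04 -0.02  0.01]
```

drive_tool(steps="0.04 -0.02 0 -0.03 -0.03 0.12 0;0 0 0 0 0 0.1 0;0 0 0 0 0 0.06 0;0 0 0 0 0 0 0")

```text
time: 12.32
tcp_pos: [0.5791, 0.2874, 0.2419]
tool_rot: [-3.141, 0.001, 1.851]
contact_force: [-0.0, 0.5, -1.5]
width: 0.157
```

```bash
python3 - <<'E'
from h import *
go([.579,.2878,.2366],106)
E
```

```text
t 12.325 tcp [0.5791 0.2874 0.2419] rpy deg [-1.7999e+02  5.0000e-02  1.0605e+02] F [-0.02  0.47 -1.5 ] T [-0.04 -0.03 -0.01] w 0.157 q7 0.09
shift units [0.01  0.001 0.131]
turn units [-0.    0.01  0.01]
```

drive_tool(steps="0 0 0 0 0 0.05 0;0 0 0 0 0 0.05 0;0 0 0 0 0 0 0")

```text
time: 12.7
tcp_pos: [0.5792, 0.2875, 0.2378]
tool_rot: [3.141, 0.001, 1.851]
contact_force: [-0.7, 0.5, -1.6]
width: 0.154
```

drive_tool(steps="0 0 0 0 0 0.03 0;0 0 0 0 0 0 0")

```text
time: 12.95
tcp_pos: [0.5793, 0.2875, 0.2369]
tool_rot: [3.141, 0.001, 1.851]
contact_force: [-0.3, -0.7, -0.2]
width: 0.158
```

drive_tool(steps="0 0 0 0 0 0.02 0;0 0 0 0 0 0 0")

```text
time: 13.2
tcp_pos: [0.5794, 0.2874, 0.2368]
tool_rot: [3.141, 0.0, 1.851]
contact_force: [-0.9, -0.5, 1.7]
width: 0.154
```

drive_tool(steps="0 0 0 0 0 0.02 0;0 0 0 0 0 0 0")

```text
time: 13.45
tcp_pos: [0.5794, 0.2874, 0.2368]
tool_rot: [3.14, -0.0, 1.851]
contact_force: [-1.2, 0.0, 2.3]
width: 0.158
```

drive_tool(steps="0 0 0 0 0 0 0.22;0 0 0 0 0 0 0.22;0 0 0 0 0 0 0.22", squeeze=20)

```text
time: 13.82
tcp_pos: [0.5797, 0.2875, 0.2364]
tool_rot: [3.14, -0.0, 1.851]
contact_force: [-0.9, -0.1, 0.6]
width: 0.223
```

```bash
cat >> h.py <<'E'
def cap():
    c=imaging.camera("wrist");W=cloud(c);hsv=cv2.cvtColor(c["pixels"],cv2.COLOR_RGB2HSV).astype(int)
    pk=(hsv[...,0]>155)&(hsv[...,1]>100)&(np.hypot(W[...,0]-.579,W[...,1]-.288)<.045)&(W[...,2]>.135)
    P=W[pk]; h,b=np.histogram(P[:,2],np.arange(.135,.2,.001)); 
    zt=b[h.argmax()]; t=P[abs(P[:,2]-zt-.0005)<.002]; zt=np.median(t[:,2]); t=P[abs(P[:,2]-zt)<.0015]
    A=np.c_[t[:,:2]-t[:,:2].mean(0),np.ones(len(t))]; k=np.linalg.lstsq(A,t[:,2],rcond=None)[0]
    w=P[P[:,2]>zt+.023]
    print("cap centre",np.round(cv2.minEnclosingCircle(t[:,:2].astype(np.float32)),4) if 0 else cv2.minEnclosingCircle(t[:,:2].astype(np.float32)),"origin z",(zt-.026+.001).round(4),"tilt",np.hypot(*k[:2]).round(3))
    if len(w)>50:
        r=cv2.minAreaRect(w[:,:2].astype(np.float32)); B=cv2.boxPoints(r); e=max((B[1]-B[0],B[2]-B[1]),key=np.linalg.norm); print("wing yaw",np.degrees(np.arctan2(e[1],e[0]))%180,np.round(r[1],4),"z",(np.median(w[:,2])-.051).round(4))
    return c
E
python3 - <<'E'
from h import *
go([.579,.2878,.2366],106); cap()
E
```

```text
t 13.825 tcp [0.5797 0.2875 0.2364] rpy deg [ 1.7988e+02 -1.0000e-02  1.0604e+02] F [-0.89 -0.15  0.56] T [-0.04  0.04 -0.08] w 0.223 q7 0.09
shift units [ 0.012 -0.014 -0.004]
turn units [ 0.01 -0.    0.01]
cap centre ((0.580138623714447, 0.2878783345222473), 0.03300043195486069) origin z 0.1353 tilt 0.004
wing yaw 145.3545 [0.0415 0.0468] z 0.1352
```

drive_tool(steps="0 0 -0.6 0 0 0 0.22;0 0 -0.6 0 0 0 0.22;0 0 -0.6 0 0 0 0.22;0 0 -0.6 0 0 0 0.22;0 0 0 0 0 0 0.22")

```text
time: 14.5
tcp_pos: [0.58, 0.2878, 0.2364]
tool_rot: [3.139, 0.001, 2.195]
contact_force: [-0.8, 0.3, -0.4]
width: 0.219
```

```bash
python3 - <<'E'
from h import *
go([.5795,.2877,.2344],106); cap()
E
```

```text
t 14.5 tcp [0.58   0.2878 0.2364] rpy deg [1.7985e+02 4.0000e-02 1.2577e+02] F [-0.78  0.27 -0.37] T [-0.04 -0.02 -0.01] w 0.219 q7 0.35
shift units [ 0.006 -0.011  0.05 ]
turn units [0.02 0.   2.47]
cap centre ((0.5800018310546875, 0.2882477939128876), 0.03283446654677391) origin z 0.1359 tilt 0.003
wing yaw 78.4837 [0.0477 0.0389] z 0.1358
```

drive_tool(steps="0 0 -0.6 0 0 0 0.22;0 0 -0.6 0 0 0 0.22;0 0 -0.6 0 0 0 0.22;0 0 0 0 0 0 0.22")

```text
time: 15.05
tcp_pos: [0.5798, 0.2878, 0.2358]
tool_rot: [3.14, 0.002, 2.445]
contact_force: [0.2, 0.5, -0.0]
width: 0.223
```

```bash
python3 - <<'E'
from h import *
go([.5795,.2877,.2344],106); cap()
E
```

```text
t 15.05 tcp [0.5798 0.2878 0.2358] rpy deg [1.7992e+02 9.0000e-02 1.4006e+02] F [ 0.21  0.53 -0.02] T [ 0.02 -0.01  0.03] w 0.223 q7 0.54
shift units [ 0.004 -0.008  0.035]
turn units [0.01 0.01 4.26]
cap centre ((0.5785466432571411, 0.28881675004959106), 0.032855723053216934) origin z 0.133 tilt 0.001
wing yaw 95.41329 [0.0374 0.0487] z 0.1328
```

drive_tool(steps="0 0 -0.6 0 0 0 0.22;0 0 -0.6 0 0 0 0.22;0 0 -0.6 0 0 0 0.22;0 0 -0.6 0 0 0 0.22;0 0 -0.6 0 0 0 0.22;0 0 -0.6 0 0 0 0.22;0 0 0 0 0 0 0.22")

```text
time: 15.98
tcp_pos: [0.5802, 0.2886, 0.2356]
tool_rot: [3.141, 0.003, 2.942]
contact_force: [-0.3, 0.4, -0.9]
width: 0.218
```

```bash
python3 - <<'E'
from h import *
go([.5795,.2877,.2344],106); cap()
E
```

```text
t 15.975 tcp [0.5802 0.2886 0.2356] rpy deg [1.7997e+02 1.6000e-01 1.6854e+02] F [-0.31  0.35 -0.87] T [-0.02  0.02  0.07] w 0.218 q7 0.91
shift units [ 0.012 -0.025  0.029]
turn units [0.01 0.02 7.82]
cap centre ((0.5780472159385681, 0.2885770797729492), 0.0329161137342453) origin z 0.133 tilt 0.003
wing yaw 122.90222 [0.0377 0.0482] z 0.1329
```

drive_tool(steps="0 0 -0.6 0.01 -0.02 0 0.22;0 0 -0.6 0 0 0 0.22;0 0 -0.6 0 0 0 0.22;0 0 -0.6 0 0 0 0.22;0 0 -0.6 0 0 0 0.22;0 0 -0.6 0 0 0 0.22;0 0 0 0 0 0 0.22")

```text
time: 16.9
tcp_pos: [0.5801, 0.2887, 0.2354]
tool_rot: [-3.14, 0.004, -2.847]
contact_force: [0.7, -0.7, -0.1]
width: 0.216
```

```bash
python3 - <<'E'
from h import *
go([.5795,.2877,.2344],-164); cap()
E
```

```text
t 16.9 tcp [0.5801 0.2887 0.2354] rpy deg [-179.93    0.21 -163.11] F [ 0.74 -0.67 -0.09] T [0.03 0.01 0.04] w 0.216 q7 1.29
shift units [ 0.02  -0.02   0.024]
turn units [-0.01  0.03  0.11]
cap centre ((0.5781008005142212, 0.2874273657798767), 0.033063072711229324) origin z 0.1329 tilt 0.004
wing yaw 151.45332 [0.0378 0.0488] z 0.1329
```

Still on the flat (z 0.133, level). I go on anticlockwise in finer steps.

drive_tool(steps="0 0 -0.5 0.01 -0.02 0 0.22;0 0 -0.5 0 0 0 0.22;0 0 -0.5 0 0 0 0.22;0 0 0 0 0 0 0.22")

```text
time: 17.45
tcp_pos: [0.58, 0.2888, 0.2352]
tool_rot: [-3.14, 0.004, -2.645]
contact_force: [-0.9, 0.7, 0.5]
width: 0.214
```

```bash
python3 - <<'E'
from h import *
go([.5795,.2877,.2344],-164); cap()
E
```

```text
t 17.45 tcp [0.58   0.2888 0.2352] rpy deg [-179.9     0.25 -151.55] F [-0.86  0.73  0.49] T [ 0.08 -0.02 -0.02] w 0.214 q7 1.45
shift units [ 0.025 -0.017  0.021]
turn units [-0.01  0.03  1.56]
cap centre ((0.5783742666244507, 0.28696441650390625), 0.03297153860330582) origin z 0.1329 tilt 0.007
wing yaw 163.06383 [0.038 0.049] z 0.1328
```

drive_tool(steps="0 0 -0.5 0 0 0 0.22;0 0 -0.5 0 0 0 0.22;0 0 -0.5 0 0 0 0.22;0 0 0 0 0 0 0.22")

```text
time: 18.0
tcp_pos: [0.5797, 0.2889, 0.2349]
tool_rot: [-3.139, 0.003, -2.442]
contact_force: [0.6, 0.5, 0.3]
width: 0.219
```

```bash
python3 - <<'E'
from h import *
go([.5795,.2877,.2344],-164); cap()
E
```

```text
t 18.0 tcp [0.5797 0.2889 0.2349] rpy deg [-1.7984e+02  1.7000e-01 -1.3992e+02] F [0.58 0.5  0.26] T [ 0.03 -0.05 -0.02] w 0.219 q7 1.6
shift units [ 0.024 -0.02   0.013]
turn units [-0.01  0.03  3.01]
cap centre ((0.5745250582695007, 0.28408336639404297), 0.03257876634597778) origin z 0.1256 tilt 0.119
wing yaw 178.59467 [0.0358 0.0482] z 0.127
```

drive_tool(steps="0 0 -0.3 0 0 0 0.22;0 0 0 0 0 0 0.24")

```text
time: 18.3
tcp_pos: [0.5796, 0.2891, 0.2348]
tool_rot: [-3.139, 0.003, -2.401]
contact_force: [1.1, 0.3, -0.4]
width: 0.239
```

```bash
python3 - <<'E'
from h import *
go([.5795,.2877,.2344],-164); c=cap(); s=imaging.camera("scene")
a=c["pixels"][100:400,100:540]; b=s["pixels"][80:200,330:470]
save("w5",np.hstack([cv2.resize(a,(440,300)),cv2.resize(b,(350,300),interpolation=2)]))
E
```

```text
t 18.3 tcp [0.5796 0.2891 0.2348] rpy deg [-1.7983e+02  1.5000e-01 -1.3756e+02] F [ 1.07  0.27 -0.41] T [ 0.   -0.04  0.01] w 0.239 q7 1.63
shift units [ 0.025 -0.023  0.011]
turn units [-0.02  0.02  3.3 ]
cap centre ((0.5800937414169312, 0.2877817153930664), 0.032854463905096054) origin z 0.125 tilt 0.005
wing yaw 171.35274 [0.0409 0.047 ] z 0.1248
```

View pics/w5.png

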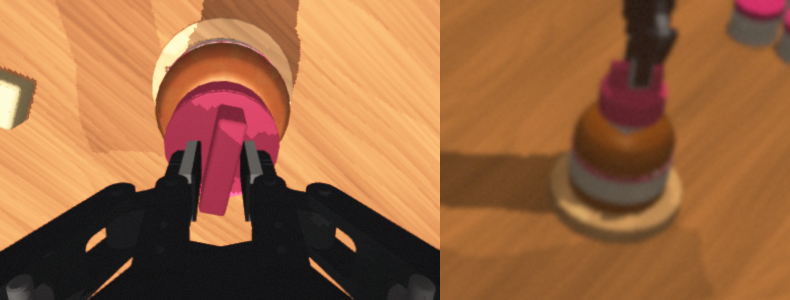

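The cap has dropped in: z 0.125, level, centred within 1 mm. The wing (≈222,155 in the left pane) lies loose between the pads. I lower the tool and then turn clockwise.

drive_tool(steps="0 0 0 0.02 -0.02 0.08 0.22;0 0 0 0 0 0.07 0.22;0 0 0.5 0 0 0 0.22;0 0 0.6 0 0 0 0.22;0 0 0.6 0 0 0 0.22;0 0 0.6 0 0 0 0.22;0 0 0.6 0 0 0 0.22;0 0 0 0 0 0 0.22")

```text
time: 19.4
tcp_pos: [0.5786, 0.2881, 0.2271]
tool_rot: [-3.14, 0.001, -2.819]
contact_force: [-0.4, 1.1, 2.3]
width: 0.222
```

```bash
python3 - <<'E'
from h import *
go([.5795,.2877,.228],-164); cap()
E
```

```text
t 19.4 tcp [0.5786 0.2881 0.2271] rpy deg [-1.7992e+02  8.0000e-02 -1.6153e+02] F [-0.45  1.07  2.32] T [0.18 0.1  0.03] w 0.222 q7 1.31
shift units [-0.019 -0.016 -0.023]
turn units [-0.01  0.01  0.31]
cap centre ((0.5804810523986816, 0.2878573536872864), 0.03292335197329521) origin z 0.1253 tilt 0.014
wing yaw 70.5081 [0.0464 0.042 ] z 0.125
```

drive_tool(steps="0 0 0.6 -0.02 -0.01 -0.02 0.22;0 0 0.6 0 0 0 0.22;0 0 0.6 0 0 0 0.22;0 0 0.6 0 0 0 0.22;0 0 0 0 0 0 0.22")

```text
time: 20.08
tcp_pos: [0.5784, 0.2869, 0.2262]
tool_rot: [-3.139, -0.002, 3.13]
contact_force: [-1.1, 0.8, 0.9]
width: 0.219
```

```bash
python3 - <<'E'
from h import *
go([.5795,.2877,.228],-164); cap()
E
```

```text
t 20.075 tcp [0.5784 0.2869 0.2262] rpy deg [-1.7983e+02 -1.0000e-01  1.7934e+02] F [-1.05  0.8   0.92] T [0.26 0.06 0.01] w 0.219 q7 1.06
shift units [-0.027  0.019 -0.045]
turn units [-0.02 -0.01 -2.08]
cap centre ((0.5791451334953308, 0.2865085005760193), 0.032464202493429184) origin z 0.1243 tilt 0.031
wing yaw 55.429405 [0.0449 0.0445] z 0.1237
```

drive_tool(steps="0.02 0.01 0.6 -0.03 0.02 0 0.22;0 0 0.6 0 0 0 0.22;0 0 0.6 0 0 0 0.22;0 0 0.6 0 0 0 0.22;0 0 0.6 0 0 0 0.22;0 0 0 0 0 0 0.22")

```text
time: 20.88
tcp_pos: [0.578, 0.2875, 0.2246]
tool_rot: [-3.132, -0.005, 2.717]
contact_force: [-0.2, 1.4, 0.6]
width: 0.222
```

```bash
python3 - <<'E'
from h import *
go([.5795,.2877,.225],150); cap()
E
```

```text
t 20.875 tcp [0.578  0.2875 0.2246] rpy deg [-179.45   -0.27  155.69] F [-0.15  1.42  0.64] T [ 0.25  0.04 -0.01] w 0.222 q7 0.75
shift units [-0.033  0.02  -0.01 ]
turn units [-0.07 -0.03  0.71]
cap centre ((0.5783655643463135, 0.28641974925994873), 0.03283156082034111) origin z 0.122 tilt 0.022
wing yaw 30.784395 [0.0452 0.0443] z 0.1216
```

drive_tool(steps="-0.07 -0.03 0.6 -0.03 0.02 0.02 0.22;0 0 0.6 0 0 0 0.22;0 0 0.6 0 0 0 0.22;0 0 0.6 0 0 0 0.22;0 0 0 0 0 0 0.22")

```text
time: 21.55
tcp_pos: [0.5799, 0.2864, 0.2237]
tool_rot: [-3.141, -0.0, 2.388]
contact_force: [0.8, 0.8, -0.9]
width: 0.22
```

```bash
python3 - <<'E'
from h import *
go([.5795,.2877,.222],120); cap()
E
```

```text
t 21.55 tcp [0.5799 0.2864 0.2237] rpy deg [-179.97   -0.    136.8 ] F [ 0.83  0.79 -0.92] T [ 0.12 -0.01  0.04] w 0.22 q7 0.51
shift units [0.028 0.017 0.042]
turn units [-0.   0.   2.1]
cap centre ((0.5790324211120605, 0.2867228388786316), 0.03291329741477966) origin z 0.1201 tilt 0.01
wing yaw 1.6967193 [0.0477 0.0386] z 0.1199
```

drive_tool(steps="0 0 0.4 0.02 0.01 0.02 0.22;0 0 0.4 0 0 0 0.22;0 0 0.4 0 0 0 0.22;0 0 0 0 0 0 0.22")

```text
time: 22.1
tcp_pos: [0.5807, 0.2861, 0.2235]
tool_rot: [3.141, 0.001, 2.228]
contact_force: [-0.4, 0.5, 0.1]
width: 0.218
```

```bash
python3 - <<'E'
from h import *
go([.5795,.2877,.222],120); cap()
E
```

```text
t 22.1 tcp [0.5807 0.2861 0.2235] rpy deg [1.7996e+02 6.0000e-02 1.2764e+02] F [-0.44  0.53  0.07] T [0.13 0.   0.01] w 0.218 q7 0.39
shift units [0.051 0.001 0.037]
turn units [0.01 0.01 0.96]
cap centre ((0.5793731212615967, 0.28714683651924133), 0.03276487812399864) origin z 0.1196 tilt 0.012
wing yaw 173.43228 [0.0382 0.0478] z 0.1193
```

drive_tool(steps="0 0 0.3 0.04 0 0 0.22;0 0 0.3 0 0 0 0.22;0 0 0 0 0 0 0.22")

```text
time: 22.52
tcp_pos: [0.5801, 0.287, 0.2235]
tool_rot: [3.14, 0.001, 2.142]
contact_force: [-0.3, -0.0, -0.4]
width: 0.22
```

```bash
python3 - <<'E'
from h import *
go([.5795,.2877,.222],120); cap()
E
```

```text
t 22.525 tcp [0.5801 0.287  0.2235] rpy deg [1.7992e+02 8.0000e-02 1.2272e+02] F [-0.26 -0.03 -0.39] T [ 0.06 -0.14  0.22] w 0.22 q7 0.33
shift units [ 0.024 -0.004  0.038]
turn units [0.01 0.01 0.34]
cap centre ((0.5792326927185059, 0.28780150413513184), 0.032870903611183167) origin z 0.1192 tilt 0.001
wing yaw 169.83807 [0.0379 0.0482] z 0.1191
```

drive_tool(steps="0 0 0.25 0.02 0 0 0.22;0 0 0.15 0 0 0 0.22;0 0 0 0 0 0 0.22")

```text
time: 22.95
tcp_pos: [0.58, 0.2874, 0.2236]
tool_rot: [3.14, 0.003, 2.085]
contact_force: [0.8, -0.5, -0.1]
width: 0.225
```

```bash
python3 - <<'E'
from h import *
go([.5795,.2877,.222],120); cap()
E
```

```text
t 22.95 tcp [0.58   0.2874 0.2236] rpy deg [1.7991e+02 1.5000e-01 1.1948e+02] F [ 0.82 -0.51 -0.07] T [-0.15 -0.18  0.84] w 0.225 q7 0.28
shift units [ 0.014 -0.007  0.039]
turn units [ 0.01  0.02 -0.07]
cap centre ((0.5789026021957397, 0.2881462574005127), 0.03276858478784561) origin z 0.1192 tilt 0.001
wing yaw 168.03012 [0.0375 0.0477] z 0.1191
```

The twist moment rises to 0.84 N m while z stays at 0.119, so this is the hard stop. I unload, open and lift away.

drive_tool(steps="0 0 -0.6 0 0 0 0.24;0 0 0 0 0 0 0.45;0 0 0 0 0 0 0.45;0 0 0 0 0 -0.3 0.45;0 0 0 0 0 -0.8 0.45;0 0 0 0 0 -1 0.6;0 0 0 0 0 -1 0.6;0 0 0 0 0 0 0.6")

```text
time: 24.0
tcp_pos: [0.5795, 0.2873, 0.3544]
tool_rot: [3.14, 0.001, 2.16]
contact_force: [-0.5, -0.1, -1.1]
width: 0.601
```

```bash
python3 - <<'E'
from h import *
go([.5795,.2877,.3]); c=cap(); s=imaging.camera("scene")
W=cloud(s)
for t in("cream","dropper","soap"):
    for d in look_for("scene",t)[:1]:
        b=np.array(d["box"]).astype(int); print(t,round(d["score"],2),b,W[(b[1]+b[3])//2,(b[0]+b[2])//2].round(3))
save("w6",np.hstack([cv2.resize(c["pixels"],(480,300)),cv2.resize(s["pixels"][80:200,340:460],(300,300),interpolation=2)]))
E
```

```text
t 24.0 tcp [0.5795 0.2873 0.3544] rpy deg [1.7990e+02 5.0000e-02 1.2377e+02] F [-0.54 -0.11 -1.13] T [-0.01  0.04 -0.07] w 0.601 q7 0.27
shift units [0.01  0.004 1.361]
cap centre ((0.5793721079826355, 0.2882825434207916), 0.032826606184244156) origin z 0.1191 tilt 0.002
wing yaw 136.55984 [0.014  0.0514] z 0.1189
cream 0.78 [332 213 352 239] [ 0.618 -0.02   0.043]
dropper 0.8 [321 280 343 320] [ 0.725 -0.195  0.071]
soap 0.66 [408 211 433 244] [0.751 0.099 0.029]
```

View pics/w6.png

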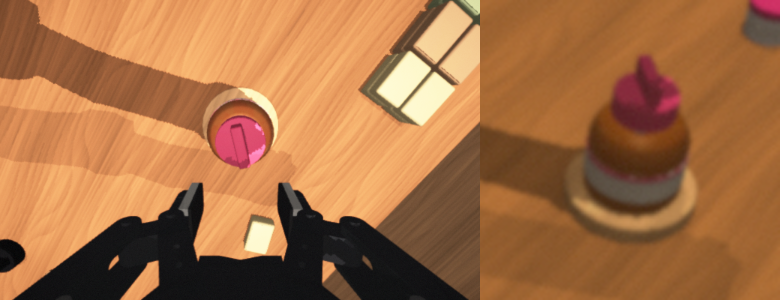

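The cap sits home and level on the jar (left pane ≈240,142; right pane ≈645,90) and the gripper is clear of it. I hand in.

```bash
python3 -c "
from bench import job
print(job.close_job())"
```

```text
the job is handed in; nothing more can be done
None
```

The pink cap is screwed fully home on the jar, and I handed the job in with the gripper clear at about 24 s of the 72 s allowed. `close_job` gives no verdict, so what follows rests on my own measurements.

- **What I did:** I gripped the cap by its wing and set it level on the neck, where it landed on the teeth at about 136 mm. With the jaws held loosely round the wing, I turned it anticlockwise until it dropped into the thread starts at 125 mm. I then turned it clockwise until it met the hard stop, where the twist moment rose to about 0.84 N m and the height stopped falling. Then I let go and lifted away.
- **Final state:** The cap's origin is at 119.1 mm (home is 119, limit 120.3). It is within about 1 mm of the neck's axis and tilted about 0.002 rad.
- **Forces:** The vertical force on the tool stayed near 2 N in the readings at the end of each move. I estimate the push at the hard stop at about 28 N from the twist moment. I had no direct reading of the cap–jar force.
- **Other goods:** The cream jar, dropper and soap show within about 4 mm of where they stood at the start.
- **Readings that disagreed:** One picture taken during the drop-in showed a tilt of 0.119 rad, and the next showed it level. Until the gripper was clear, the automatic wing-angle readings were unreliable because the fingers hid part of the wing, and I did not use them.

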